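# Angle a fingerboard blank past the bench dog into the planing bay

### The arm

A 7-joint arm with a two-finger parallel gripper is mounted at the origin on the work surface. World frame = base frame: x ahead of the robot, y to its left, z up, the work surface at z = 0. Lengths are in m, angles in rad, forces in N, time in s.
With the tool pointing down it reaches from about 0.35 to 0.775 m from the base axis. Payload 3.1 kg.
Tool frame: the origin (TCP) lies on the centre line of the jaws, within the pads' length; the fingertips stand 11 mm ahead of it and the grasp point (between the pads) lies 8 mm behind it (tip_reach is the distance from the TCP to the fingertips, in m); z points along the fingers, y is the direction in which the jaws open and shut (so a half turn about z gives the same grasp; the last joint's range is limited). The gripper opens to 85 mm and grips with 20 to 120 N. Pads are 22 mm wide; open, the fingers measure 114 mm over their backs; the gripper's body (76 mm by 85 mm) begins 54 mm behind the grasp point. The pads swing forward as they close: fully open they stand 13 mm farther back than shut.
Start: joints at [-1.377, 0.311, 0.014, 1.512, -0.004, 1.319, -0.027], TCP at [0.128, 0.535, 0.242] pointing down, gripper open.
Joint ranges: [-2.7, 2.7], [-0.3, 1.91], [-1.27, 1.3], [0.12, 2.57], [-1.44, 4.58], [0.2, 2.03], [-3.05, 3.05]. Speed limits (rad/s): [2.79, 2.79, 3.14, 3.14, 3.14, 3.14, 3.14].

### API

Orientations are given as [roll, pitch, yaw] about the fixed x, y, z axes, in that order (R = Rz(yaw) Ry(pitch) Rx(roll)).
In Python, from cell import state, capture, hand_in, look_for, pinpoint, tip_reach gives the robot as it stands. The module is installed in compiled form; this text tells all that it offers.
- The arm moves only by the tool step_arm, never from a script. Its argument "moves" is a list of rows, each a list of 3 entries, a list of its own where there are three numbers: the shift along the tool's x, y, z in units of 30 mm (1.0 is 30 mm), then the turn, a rotation vector about the tool's x, y, z in units of 6 degrees (1.0 is 6 degrees), then the gripper's target within -1 to 1 (shut at 1, half-way at 0, fully open at -1). A call has 1 to 5 rows; each row shifts and turns the commanded pose from where the row before left it, along the tool's axes as they then stand; what a row does not reach is not made up. A row lasts 1/12 s, in which the tool goes at most 41.7 mm and 7.16 degrees, less where a joint would pass 70% of its speed; a pose out of reach is approached as far as the arm can. A call is refused whole if a number of a shift passes 1 or a number of a turn 1, either way. A call with a gripper value outside its range is refused whole. The fingers move at their own pace and stop on an object; "newtons" is the grip in N (left out, the last holds). Time passes only in rows, so rows that do not move let the fingers close. It gives the time, the measured TCP pose, the force and the opening at its end, in the units of the state.
- state(): the state, without advancing time (a new reading comes with each control period).
- capture(name): name is "side" or "top"; returns a dict with "img" (420x560x3 uint8, blue, green, red), "range_z" (420x560 float32, m along the optical axis (not along the pixel's ray), 0 where there is no reading), "camera_matrix" (3x3 intrinsics, pixels), "R" (3x3) and "t" (3): a world point X has camera coordinates R X + t. Camera axes: x right, y down, z forward; pixel columns grow to the right and rows downward; lengths in m; the calibration is good to about 2 mm. A picture is of the moment at which its call begins.
- hand_in(): hands the job in, once; it reports no verdict.
Trained networks look in a picture, given as the dict that the camera call returned (one of the last four; its "shot" number tells which), for a name from the list of things; names that differ only in an ending like _2 or _b are one class to them, and where a whole thing is asked for, a point or a joint stands for the part that bears it (a point fixed in the world has none). Each returns a list of dicts, best first, with "confidence" (0 to 1); they miss things now and then, are a little off and sometimes report something else, mostly with a low value. They report only what shows in the picture. A call takes as long as a camera call.
- look_for(picture, label): "extent" ([left, top, right, bottom] in pixels, round what is visible of it).
- pinpoint(picture, label): "position" ([column, row] in pixels: a listed point, or the origin of a listed thing).
The state is a dict: "t": time; "joints": joint angles; "qvel": joint speeds; "tau": joint torques, N m; "position": TCP position; "eef_rot": TCP orientation; "wrist_force": force on the tool from outside, world axes, zero at the start; "torque": the same for the moment, N m; "finger_gap": finger opening in m.
Only numpy, scipy, OpenCV 4.12 (cv2) and the standard library are available. Lean on these libraries where they do the work, as an engineer would, in place of code of your own. Each camera call takes 0.05 s, during which the arm holds its last target.

### The job

Push the ebony fingerboard blank across the bench into the planing bay, without ever lifting it off the linoleum: work one end at an angle in behind the steel bench dog, then push the other end so that the blank swings in past the end cheek. Leave it lying flush along the back fence, between the two cheeks and behind the dog, and do not disturb the pegs, tools and other things standing on the bench.

Things in the scene. Friction and masses are not known exactly. Their poses are not given: they have to be found in the camera images.
- blank: The work: a plain black ebony fingerboard blank lying flat on the bench, a straight bar 46 wide (its x) by 280 long (its y) by 12 thick (z), about 0.17 kg, sliding with ordinary wood-on-linoleum friction. Origin at the centre of its underside. It starts in front of the bay (on the robot's side), up to about 20 degrees askew to it.
- blank_end_a (a point): Centre of the blank's end face at its +y end, half-way up (6 above the bench).
- blank_end_b (a point): Centre of the blank's end face at its -y end, half-way up (6 above the bench).
- bay: Planing bay, fixed: pale beech back fence 358 long, 25 thick, 20 high, with a cheek at each end standing 40 out from it towards the robot, also 20 high; the bench is its floor. Origin on the bench at the middle of the fence's front face; +x points through the fence away from the robot, +y along it. Inner cheek faces at y = +155 and -155. A blank lying flush has its centre at x = -23.
- dog: Bench dog: fixed bright steel post, 19 in diameter, 40 high, in front of one end of the bay, at x = -69.5 and y = +115 or -115 (either may be drawn) in the bay's frame, 60 clear of the fence. Origin on its axis on the bench. From dog to opposite cheek the opening is 260, less than the blank's length. At the mirrored place is only an empty flush dog hole with a brass bush.
- stand: Bystander: black walnut peg stand with a slotted top, 60 by 130 by 68 high, loose. Origin at the centre of its underside.
- peg0: Bystander: rosewood tuning peg hanging upright by its collar in the stand, 69 long overall, head up to about 97 above the bench. Origin on its axis under the collar, 68 above the bench.
- peg1: Bystander: a second such peg in the stand.
- peg2: Bystander: a third such peg in the stand.
- shaper: Bystander: brass peg shaper with a hinged cover, 34 by 76 by 33 high, loose. Origin at the centre of its underside.
- nut: Bystander: white bone violin nut, 6.5 by 27 by 9 high, loose. Origin at the centre of its underside.
- reamer: Bystander: peg reamer lying along its x, beech handle (-x, 100 long, 25 thick) and steel blade (+x, 139 long). Origin on the bench under the joint of handle and blade.
- sharpener: Bystander: green enamel crank pencil sharpener, base 105 by 60, 99 high, its crank reaching 81 out to its +x, loose. Origin at the centre of its underside.

How it is judged:
By the outcome, as a careful person would: the job done as asked, in the order asked, and still so for the second after the job is handed in, with the robot touching nothing.
It also fails if it takes over 67 s, if anything falls off the work surface, if the arm or the gripper's body presses on something with over 40 N, if the wrist force passes 120 N, or if a joint passes its speed limit or range.

## Working session

There is one attempt and no reset: what is moved stays moved. The work goes in short steps, Python scripts to look and compute and a tool call to move; the robot and the scene stay as the last step left them, time stands still between calls to the robot, and variables do not carry over. Pictures are saved under pics/ and viewed, and the job is handed in when it is done.

Besides the shell and the picture viewer there is one more tool, called after "Request:" as name(argument=value, ...) on one line, values as JSON. step_arm: Moves the arm, as the interface text tells. Its arguments: {"type":"object","properties":{"moves":{"type":"array","items":{"type":"array"}},"newtons":{"type":"number"}},"required":["moves"]}

```bash
mkdir -p pics; cat > h.py <<'E'
import numpy as np, cv2
from cell import *
def ray(c,px,z):
    K,R,t=np.array(c["camera_matrix"]),np.array(c["R"]),np.array(c["t"])
    d=R.T@np.linalg.inv(K)@np.array([px[0],px[1],1.]); o=-R.T@t
    return o+d*(z-o[2])/d[2]
def proj(c,X):
    K,R,t=np.array(c["camera_matrix"]),np.array(c["R"]),np.array(c["t"])
    p=K@(R@np.array(X)+t); return p[:2]/p[2]
E
python3 - <<'E'
from h import *
np.set_printoptions(precision=4,suppress=True)
s=state();print(s)
for n in("top","side"):
    c=capture(n);cv2.imwrite(f"pics/{n}0.png",c["img"])
    print(n,"cam pos",-np.array(c["R"]).T@np.array(c["t"]))
    for l in["blank","bay","dog","stand","shaper","nut","reamer","sharpener"]:
        r=look_for(c,l);p=pinpoint(c,l)
        print(l,[(np.round(x["extent"]),round(x["confidence"],2)) for x in r[:2]],[(np.round(x["position"],1),round(x["confidence"],2),ray(c,x["position"],0)) for x in p[:2]])
    for l in["blank_end_a","blank_end_b"]:
        p=pinpoint(c,l)
        print(l,[(np.round(x["position"],1),round(x["confidence"],2),ray(c,x["position"],0.006)) for x in p[:2]])
E
```

```text
{'t': 0.0, 'joints': array([-1.3767,  0.3117,  0.014 ,  1.5131, -0.0044,  1.3192, -0.0272]), 'qvel': array([-0.    , -0.0012,  0.0013, -0.0017, -0.0005,  0.0033,  0.0015]), 'tau': array([ -0.0001, -37.9916,   0.1457, -23.0587,   0.0122,   0.014 ,
        -0.    ]), 'position': array([0.1283, 0.5341, 0.2412]), 'eef_rot': array([-3.1393,  0.0001,  2.9059]), 'wrist_force': array([-0.2322, -0.9636,  0.4405]), 'torque': array([0.033 , 0.0231, 0.009 ]), 'finger_gap': 0.08523110111897099}
top cam pos [0.378  0.0207 1.3013]
blank [(array([232., 240., 319., 261.]), 0.74)] [(array([274.6, 248.1]), 0.82, array([0.5001, 0.0555, 0.    ])), (array([273.3, 199.1]), 0.37, array([0.6644, 0.0571, 0.    ]))]
bay [(array([220., 190., 332., 211.]), 0.58)] [(array([275.4, 194.5]), 0.65, array([0.68  , 0.0498, 0.    ]))]
dog [(array([238., 217., 243., 226.]), 0.62)] [(array([240.5, 219.5]), 0.51, array([0.5975, 0.1672, 0.    ]))]
stand [(array([272., 148., 310., 176.]), 0.6)] [(array([294.5, 163.4]), 0.93, array([ 0.7869, -0.0171,  0.    ]))]
shaper [(array([162., 194., 184., 208.]), 0.62)] [(array([175. ,
[... 1660 characters left out ...]
.    ])), (array([332.4, 395.2]), 0.5, array([ 0.4969, -0.4294,  0.    ]))]
reamer [(array([116., 134., 170., 170.]), 0.68), (array([305., 178., 355., 228.]), 0.33)] [(array([146.9, 157.4]), 0.56, array([0.4474, 0.4488, 0.    ])), (array([223.4, 146.8]), 0.5, array([0.6642, 0.3666, 0.    ]))]
sharpener [(array([351., 311., 411., 366.]), 0.67)] [(array([377.4, 347.1]), 0.8, array([ 0.6433, -0.3952,  0.    ]))]
blank_end_a [(array([250.3, 274.7]), 0.74, array([ 0.4994, -0.0855,  0.006 ])), (array([195.8, 205.3]), 0.67, array([0.486 , 0.1905, 0.006 ]))]
blank_end_b [(array([250.3, 274.7]), 0.74, array([ 0.4994, -0.0855,  0.006 ])), (array([195.8, 205.3]), 0.67, array([0.486 , 0.1905, 0.006 ]))]
```

```bash
python3 - <<'E'
import cv2
a=cv2.imread("pics/top0.png")[130:300,180:440];cv2.imwrite("pics/top0z.png",cv2.resize(a,None,fx=3,fy=3,interpolation=2))
b=cv2.imread("pics/side0.png")[110:300,170:430];cv2.imwrite("pics/side0z.png",cv2.resize(b,None,fx=3,fy=3,interpolation=2))
E
```

```text
(no output)
```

View pics/top0.png

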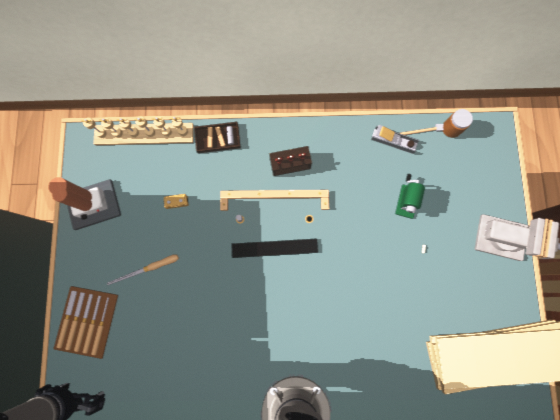

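View pics/top0z.png

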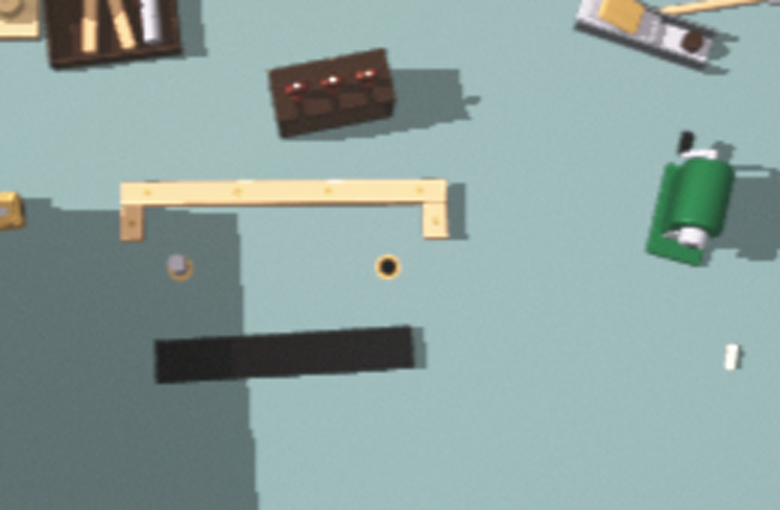

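View pics/side0z.png

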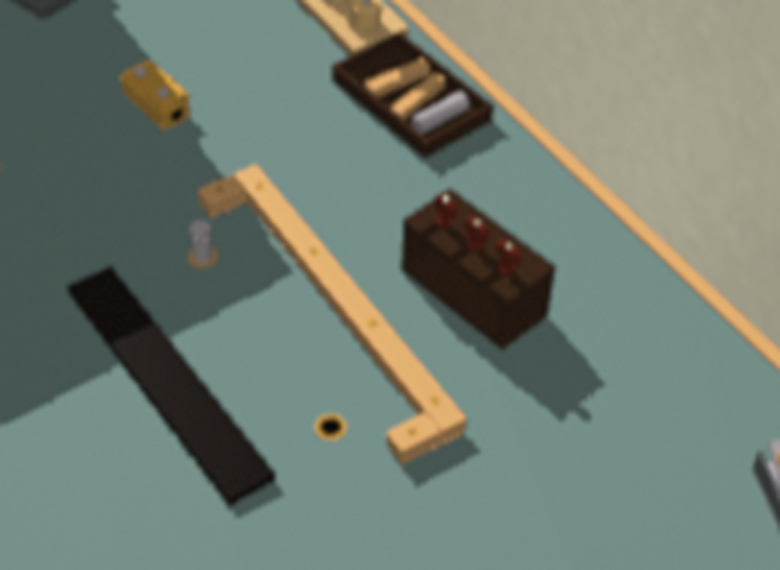

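The pictures show the dog at the bay's +y end (top px 240,219) and the empty brass-bushed hole at (309,219). The blank lies in front, from px 232 to 318 at row 248. The nets disagree by 1–2 cm, so I'll fit the box models to colour masks in both views.

```bash
cat >> h.py <<'E'
from scipy.optimize import minimize
S=4
def boxpts(x0,x1,y0,y1,h,p):
    c,s=np.cos(p[2]),np.sin(p[2]);o=[]
    for x in(x0,x1):
        for y in(y0,y1):
            for z in(0,h): o.append([p[0]+c*x-s*y,p[1]+s*x+c*y,z])
    return np.array(o)
BL=[(-.023,.023,-.14,.14,.012)]
BAY=[(0,.025,-.179,.179,.02),(-.04,0,.155,.179,.02),(-.04,0,-.179,-.155,.02)]
def render(c,boxes,p,roi):
    l,t,r,b=roi
    m=np.zeros(((b-t)*S,(r-l)*S),np.uint8)
    K,R,T=np.array(c["camera_matrix"]),np.array(c["R"]),np.array(c["t"])
    for bx in boxes:
        q=(K@(R@boxpts(*bx,p).T+T[:,None])).T;q=q[:,:2]/q[:,2:]
        q=(q-[l,t]+.5)*S-.5
        hull=cv2.convexHull(q.astype(np.float32))
        cv2.fillConvexPoly(m,np.round(hull*16).astype(np.int32),255,shift=4)
    return cv2.resize(m,(r-l,b-t),interpolation=cv2.INTER_AREA)/255.
def fit(views,boxes,p0):
    # views: (cap, mask float, roi, ignore mask or None)
    def f(v):
        p=[v[0]/1000,v[1]/1000,v[2]/100];e=0
        for c,m,roi,ig in views:
            d=np.abs(cv2.GaussianBlur(render(c,boxes,p,roi),(0,0),1)-cv2.GaussianBlur(m,(0,0),1))
            if ig is not None:d=d*(1-ig)
            e+=(d**2).sum()
        return e
    v0=np.array([p0[0]*1000,p0[1]*1000,p0[2]*100])
    best=minimize(f,v0,method="Nelder-Mead",options=dict(initial_simplex=v0+np.array([[0,0,0],[15,0,0],[0,15,0],[0,0,8]]),xatol=.05,fatol=.01))
    best=minimize(f,best.x,method="Nelder-Mead",options=dict(initial_simplex=best.x+np.array([[0,0,0],[5,0,0],[0,-5,0],[0,0,-3]]),xatol=.05,fatol=.01))
    return np.array([best.x[0]/1000,best.x[1]/1000,best.x[2]/100]),best.fun
def crop(a,roi): l,t,r,b=roi; return a[t:b,l:r]
def darkmask(c,roi):
    i=crop(c["img"],roi).astype(int)
    return (i.max(2)<62).astype(float)
def beech(c,roi):
    i=crop(c["img"],roi).astype(int)
    return ((i[...,2]-i[...,0])>25).astype(float)
E
python3 - <<'E'
from h import *
np.set_printoptions(precision=4,suppress=True)
T=capture("top");D=capture("side")
rt=(215,180,345,213);rs=(228,158,335,275)
mb=beech(T,rt);ms=beech(D,rs)
# keep largest comp
def big(m):
    n,l,s,_=cv2.connectedComponentsWithStats(m.astype(np.uint8));return (l==1+np.argmax(s[1:,4])).astype(float)
mb,ms=big(mb),big(ms)
for v in([(T,mb,rt,None)],[(D,ms,rs,None)],[(T,mb,rt,None),(D,ms,rs,None)]):
    print("bay",*fit(v,BAY,[.665,.05,.0]))
kt=(215,228,340,275);ks=(185,190,275,290)
kb,kk=darkmask(T,kt),darkmask(D,ks);print(kb.sum(),kk.sum())
for v in([(T,kb,kt,None)],[(D,kk,ks,None)],[(T,kb,kt,None),(D,kk,ks,None)]):
    print("blank",*fit(v,BL,[.5,.055,.04]))
o=np.hstack([cv2.resize((m*255).astype(np.uint8),(260,200)) for m in(mb,ms,kb,kk)][:3]);cv2.imwrite("pics/masks.png",o)
# dog pixels: brightness
print(ray(T,[240,217.5],.04))
E
```

```text
bay [ 0.6677  0.0547 -0.0149] 8.51512231901146
bay [ 0.6715  0.0522 -0.0164] 6.1900738501992425
bay [ 0.6697  0.0532 -0.0136] 67.23393615215768
1136.0 1577.0
blank [0.5005 0.0571 0.0384] 31.541642694895025
blank [0.5042 0.0545 0.0364] 26.207008062341842
blank [0.5026 0.0556 0.0369] 82.16807722925833
[0.5973 0.1643 0.04  ]
```

View pics/masks.png

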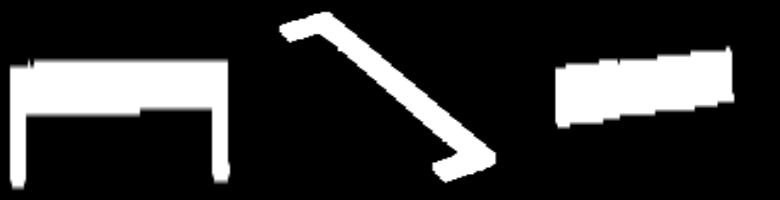

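Both views agree on the relative pose: bay ≈(0.6697, 0.0535, −0.015), blank ≈(0.5024, 0.0558, +0.037). First I'll turn the tool to yaw π/2 (tool x = +Y, tool y = +X) with the fingers shut.

Request:
step_arm(moves=[[[0,0,0],[0,0,1],1],[[0,0,0],[0,0,1],1],[[0,0,0.5],[0,0,1],1],[[0,0,0.5],[0,0,1],1],[[0,0,0.5],[0,0,1],1]], newtons=40)

```text
t: 2.42
position: [0.1286, 0.5351, 0.1971]
eef_rot: [3.141, -0.001, 2.377]
wrist_force: [0.6, -0.9, -0.1]
finger_gap: 0.0255
```

Request:
step_arm(moves=[[[0,0,0.5],[0,0,1],1],[[0,0,0.5],[0,0,1],1],[[0,0,0.5],[0,0,1],1],[[0,0,0.5],[0,0,1],1],[[0,0,0.5],[0,0,1],1]])

```text
t: 2.83
position: [0.1284, 0.5349, 0.1217]
eef_rot: [3.141, -0.0, 1.854]
wrist_force: [-0.1, 0.8, -0.9]
finger_gap: -0.0002
```

Request:
step_arm(moves=[[[0,0,0],[0,0,1],1],[[0,0,0],[0,0,1],1],[[0,0,0],[0,0,0.75],1],[[0,0,0],[0,0,0],1]])

```text
t: 3.17
position: [0.1284, 0.5349, 0.1222]
eef_rot: [3.141, 0.0, 1.57]
wrist_force: [0.0, 0.2, -0.5]
finger_gap: 0.0001
```

Request:
step_arm(moves=[[[-0.78,0.95,0],[0,0,0],1],[[-0.78,0.95,0],[0,0,0],1],[[-0.78,0.95,0],[0,0,0],1],[[-0.78,0.95,0],[0,0,0],1],[[-0.78,0.95,0],[0,0,0],1]])

```text
t: 3.58
position: [0.2721, 0.4168, 0.1226]
eef_rot: [3.141, -0.001, 1.574]
wrist_force: [0.6, 0.6, -0.2]
finger_gap: 0.0003
```

Request:
step_arm(moves=[[[-0.78,0.95,0],[0,0,0],1],[[-0.78,0.95,0],[0,0,0],1],[[-0.78,0.95,0],[0,0,0],1],[[-0.78,0.95,0],[0,0,0],1],[[-0.78,0.95,0],[0,0,0],1]])

```text
t: 4.0
position: [0.4147, 0.2997, 0.1227]
eef_rot: [3.141, -0.001, 1.573]
wrist_force: [0.3, -0.6, 0.6]
finger_gap: -0.0002
```

Request:
step_arm(moves=[[[-0.78,0.95,0],[0,0,0],1],[[-0.7,0.9,0.5],[0,0,0],1],[[-0.6,0.9,1],[0,0,0],1],[[0,0,1],[0,0,0],1],[[0,0,0],[0,0,0],1]])

```text
t: 4.42
position: [0.4921, 0.235, 0.0439]
eef_rot: [-3.133, 0.006, 1.568]
wrist_force: [-1.7, 0.4, -1.4]
finger_gap: -0.0
```

```bash
python3 -c "
from h import *
s=state();print(s['position'],s['t'],tip_reach() if callable(tip_reach) else tip_reach,s['joints'])"
```

```text
[0.49206607 0.23501175 0.04393663] 4.4167 0.011 [-0.77186477  0.52326537  0.39770993  1.77546233 -0.24636102  0.90280318
 -0.26950036]
```

Request:
step_arm(moves=[[[0,0.1,0.4],[0,0,0],1],[[0,0.05,0.4],[0,0,0],1],[[0,0,0.13],[0,0,0],1],[[-0.4,0,0],[0,0,0],1],[[-0.3,0,0],[0,0,0],1]])

```text
t: 4.83
position: [0.4988, 0.2184, 0.0216]
eef_rot: [3.141, -0.0, 1.573]
wrist_force: [0.6, -0.2, -0.5]
finger_gap: 0.0002
```

Request:
step_arm(moves=[[[-0.2,0,0],[0,0,0],1],[[-0.25,0.01,0],[0,0,0],1],[[-0.25,0.01,0],[0,0,0],1],[[-0.25,0.01,0],[0,0,0],1],[[0,0,0],[0,0,0],1]])

```text
t: 5.25
position: [0.5006, 0.1878, 0.0219]
eef_rot: [3.14, 0.0, 1.568]
wrist_force: [-0.3, -0.7, 0.6]
finger_gap: 0.0001
```

```bash
cat >> h.py <<'E'
def look(name,guess,views=("top","side"),bayp=(.6697,.0535,-.015)):
    """fit blank; off-camera bias corrected to mean; save annotated crop"""
    out=[]
    bias={"top":np.array([-.0019,.0013,0]),"side":np.array([.0019,-.0013,0])}
    for n in views:
        c=capture(n)
        g=np.array(guess)+bias[n]
        q=np.array([proj(c,P) for P in boxpts(-.05,.05,-.19,.19,0,g)])
        roi=tuple(np.r_[np.clip(np.floor(q.min(0))-5,0,None),np.minimum(np.ceil(q.max(0))+5,[560,420])].astype(int))
        m=darkmask(c,roi)
        # ignore far-from-model dark pixels: handled by keeping comps near guess
        p,e=fit([(c,m,roi,None)],BL,g)
        p2=p-bias[n]; out.append((p2,e))
        im=crop(c["img"],roi).copy();im=cv2.resize(im,None,fx=4,fy=4,interpolation=2)
        l,t=roi[:2]
        for bx,pp,col in[(b,p,(0,0,255)) for b in BL]+[(b,np.array(bayp)+bias[n],(255,0,0)) for b in BAY]:
            h=cv2.convexHull(np.array([(proj(c,P)-[l,t]+.5)*4 for P in boxpts(*bx,pp)],np.float32)).astype(int)
            cv2.polylines(im,[h],True,col,1)
        im=im[:600,:800];cv2.imwrite(f"pics/{name}_{n}.png",im)
        print(n,"world",np.round(p2,4),"err",round(e,1),"bay frame mm/deg",inbay(p2,bayp))
    return out
def inbay(p,b=(.6697,.0535,-.015)):
    c,s=np.cos(b[2]),np.sin(b[2]);d=np.array(p[:2])-np.array(b[:2])
    return np.round([1e3*(c*d[0]+s*d[1]),1e3*(-s*d[0]+c*d[1]),np.degrees(p[2]-b[2])],1)
def toworld(x,y,b=(.6697,.0535,-.015)):
    c,s=np.cos(b[2]),np.sin(b[2]);return np.round([b[0]+(c*x-s*y)/1e3,b[1]+(s*x+c*y)/1e3],4)
E
python3 - <<'E'
from h import *
s=state();print(s['position'],s['t'],s['wrist_force'])
look("a1",(.503,.03,.037))
E
```

```text
[0.50060192 0.18783651 0.02186022] 5.25 [-0.28482151 -0.67518047  0.58256089]
top world [0.5024 0.0407 0.0271] err 57.0 bay frame mm/deg [-167.1  -15.3    2.4]
side world [0.5017 0.0392 0.0282] err 292.4 bay frame mm/deg [-167.8  -16.8    2.5]
```

View pics/a1_side.png

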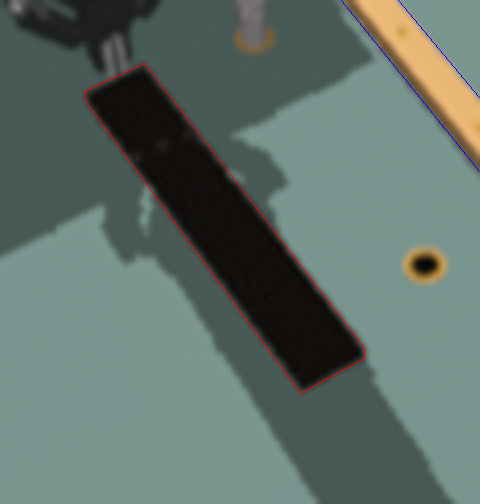

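View pics/a1_top.png

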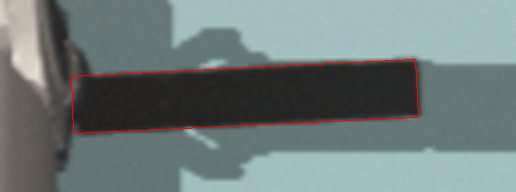

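The fit outline lies on the blank in both views: it has slid 15 mm and stays aligned. The fingertips are only 11 mm above the bench, so I'll lower them and keep pushing.

Request:
step_arm(moves=[[[0.15,0,0],[0,0,0],1],[[0,-0.05,0.2],[0,0,0],1],[[-0.1,0,0],[0,0,0],1],[[-0.2,0,0],[0,0,0],1],[[-0.25,0,0],[0,0,0],1]])

```text
t: 5.77
position: [0.4978, 0.1782, 0.0147]
eef_rot: [-3.141, -0.0, 1.572]
wrist_force: [-1.2, 1.8, -0.2]
finger_gap: 0.0002
```

Request:
step_arm(moves=[[[-0.25,0,0],[0,0,0],1],[[-0.25,0,0],[0,0,0],1],[[-0.25,0,0],[0,0,0],1],[[-0.25,0,0],[0,0,0],1],[[0,0,0],[0,0,0],1]])

```text
t: 6.18
position: [0.4985, 0.1448, 0.0153]
eef_rot: [3.142, 0.002, 1.567]
wrist_force: [1.5, 0.2, -0.3]
finger_gap: -0.0002
```

```bash
python3 - <<'E'
from h import *
s=state();print(s['position'],s['t'],s['wrist_force'])
look("a2",(.502,-.003,.027))
E
```

```text
[0.49845805 0.14481764 0.01526672] 6.1833 [ 1.51204646  0.23285886 -0.2944123 ]
top world [ 0.5025 -0.0077  0.0175] err 39.7 bay frame mm/deg [-166.3  -63.7    1.9]
side world [ 0.5014 -0.0068  0.0164] err 441.9 bay frame mm/deg [-167.4  -62.8    1.8]
```

Request:
step_arm(moves=[[[0.2,-0.3,0],[0,0,0],1],[[0,-1,0],[0,0,0],1],[[0,-1,0],[0,0,0],1],[[-0.8,0,0],[0,0,0],1],[[-0.8,0,0],[0,0,0],1]])

```text
t: 6.7
position: [0.426, 0.1089, 0.0147]
eef_rot: [-3.139, -0.002, 1.579]
wrist_force: [0.9, -0.5, 0.3]
finger_gap: 0.0001
```

Request:
step_arm(moves=[[[-0.8,0,0],[0,0,0],1],[[-0.85,0.2,0],[0,0,0],1],[[0,0.3,0],[0,0,0],1],[[0,0.3,0],[0,0,0],1],[[0,0,0],[0,0,0],1]])

```text
t: 7.12
position: [0.4558, 0.0578, 0.0156]
eef_rot: [3.138, -0.001, 1.572]
wrist_force: [-0.4, 0.5, -0.3]
finger_gap: -0.0003
```

Request:
step_arm(moves=[[[0,0.25,0],[0,0,0],1],[[0,0.25,0],[0,0,0],1],[[0,0.25,0],[0,0,0],1],[[0,0.25,0],[0,0,0],1],[[0,0,0],[0,0,0],1]])

```text
t: 7.53
position: [0.4856, 0.0568, 0.0153]
eef_rot: [3.139, 0.0, 1.571]
wrist_force: [-0.5, 0.5, 0.9]
finger_gap: -0.0002
```

```bash
python3 - <<'E'
from h import *
s=state();print(s['position'],s['t'],s['wrist_force'])
look("b1",(.515,-.007,-.1))
E
```

```text
[0.48561939 0.05678197 0.01530254] 7.5333 [-0.53270209  0.48451166  0.91672987]
top world [ 0.5151 -0.0207 -0.0919] err 494.7 bay frame mm/deg [-153.5  -76.5   -4.4]
side world [ 0.5151 -0.004  -0.0794] err 771.8 bay frame mm/deg [-153.7  -59.8   -3.7]
```

View pics/b1_side.png

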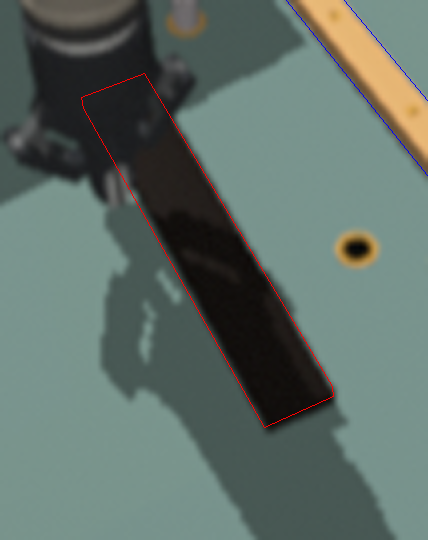

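```bash
python3 - <<'E'
s=open('h.py').read()
s=s.replace("""        p,e=fit([(c,m,roi,None)],BL,g)""","""        K,R,T=np.array(c["camera_matrix"]),np.array(c["R"]),np.array(c["t"])
        rz=crop(c["range_z"],roi);l,t,r,b=roi
        u,v=np.meshgrid(np.arange(l,r),np.arange(t,b))
        X=np.stack([(u-K[0,2])/K[0,0]*rz,(v-K[1,2])/K[1,1]*rz,rz],-1)-T
        wz=X@R[:,2]
        ig=cv2.dilate(((wz>.03)&(rz>0)).astype(np.uint8),np.ones((5,5)))
        p,e=fit([(c,m,roi,ig)],BL,g)""")
open('h.py','w').write(s)
E
```

Request:
step_arm(moves=[[[0,0.25,0],[0,0,0],1],[[0,0.25,0],[0,0,0],1],[[0,0.25,0],[0,0,0],1],[[0,0.25,0],[0,0,0],1],[[0,0,0],[0,0,0],1]])

```text
t: 8.05
position: [0.516, 0.0563, 0.0155]
eef_rot: [3.138, 0.0, 1.57]
wrist_force: [-0.6, -0.3, -0.1]
finger_gap: -0.0002
```

```bash
python3 - <<'E'
from h import *
s=state();print(s['position'],s['t'],s['wrist_force'])
look("b2",(.533,-.007,-.22))
E
```

```text
[0.51595191 0.05627706 0.01550434] 8.05 [-0.61290651 -0.30414286 -0.09797801]
top world [ 0.537  -0.0102 -0.2562] err 8.9 bay frame mm/deg [-131.8  -65.7  -13.8]
side world [ 0.5358 -0.0104 -0.2497] err 12.2 bay frame mm/deg [-132.9  -65.9  -13.4]
```

View pics/b2_side.png

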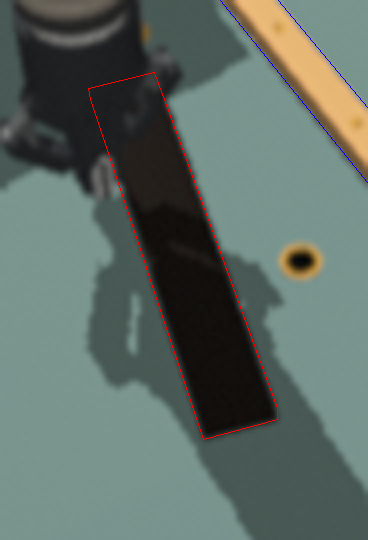

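View pics/b2_top.png

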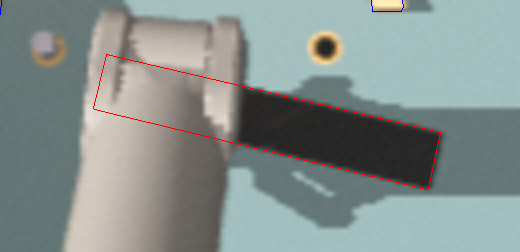

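Fits agree: blank at bay (−132.5, −65.8), −13.6°, and the dog is clear. I'll now align the finger with its face and push at the centre, to translate it forward without turning.

Request:
step_arm(moves=[[[0,-0.5,0],[0,0,0],1],[[0,-0.5,0],[0,0,0.8],1],[[0,0,0],[0,0,0.8],1],[[0,0,0],[0,0,0.8],1],[[0,0,0],[0,0,0],1]])

```text
t: 8.57
position: [0.4828, 0.0565, 0.0151]
eef_rot: [-3.141, 0.0, 1.318]
wrist_force: [0.3, -0.4, -0.7]
finger_gap: 0.0002
```

Request:
step_arm(moves=[[[-0.5,0.1,0],[0,0,0],1],[[-0.6,0.2,0],[0,0,0],1],[[-0.6,0.2,0],[0,0,0],1],[[0,0,0],[0,0,0],1]])

```text
t: 8.9
position: [0.4855, -0.0018, 0.0156]
eef_rot: [3.139, 0.003, 1.315]
wrist_force: [0.2, -1.1, 0.3]
finger_gap: 0.0002
```

```bash
python3 - <<'E'
from h import *
s=state();print(s['position'],s['eef_rot'],s['t'],s['wrist_force'])
look("c0",(.536,-.0103,-.25))
E
```

```text
[ 0.48548268 -0.001783    0.01559052] [3.13939131e+00 2.85652217e-03 1.31530451e+00] 8.9 [ 0.19650606 -1.0981223   0.31993922]
top world [ 0.5363 -0.0128 -0.255 ] err 15.3 bay frame mm/deg [-132.4  -68.3  -13.7]
side world [ 0.5355 -0.0109 -0.2495] err 18.1 bay frame mm/deg [-133.2  -66.4  -13.4]
```

Request:
step_arm(moves=[[[0.05,0.3,0],[0,0,0],1],[[0.05,0.2,0],[0,0,0],1],[[0.06,0.24,0],[0,0,0],1],[[0.06,0.24,0],[0,0,0],1],[[0.06,0.24,0],[0,0,0],1]])

```text
t: 9.42
position: [0.5231, 0.003, 0.015]
eef_rot: [-3.14, -0.0, 1.321]
wrist_force: [-2.0, -0.0, 1.6]
finger_gap: 0.0001
```

Request:
step_arm(moves=[[[0.06,0.24,0],[0,0,0],1],[[0,0,0],[0,0,0],1]])

```text
t: 9.58
position: [0.5327, 0.0023, 0.0154]
eef_rot: [3.138, -0.0, 1.32]
wrist_force: [-0.7, -0.2, -0.1]
finger_gap: -0.0002
```

```bash
python3 - <<'E'
from h import *
s=state();print(s['position'],s['eef_rot'],s['t'],s['wrist_force'])
look("c1",(.564,-.0103,-.25))
E
```

```text
[0.53272405 0.0023358  0.01535583] [ 3.13819156e+00 -2.50469761e-04  1.32003315e+00] 9.5833 [-0.69217586 -0.19540763 -0.10233451]
top world [ 0.5654 -0.0154 -0.295 ] err 12.4 bay frame mm/deg [-103.3  -70.5  -16. ]
side world [ 0.5646 -0.0131 -0.2871] err 18.3 bay frame mm/deg [-104.1  -68.2  -15.6]
```

View pics/c1_side.png

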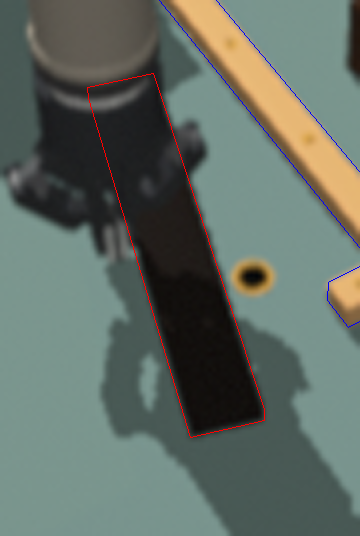

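Request:
step_arm(moves=[[[0,-0.3,0],[0,0,0],1],[[-0.5,0,0],[0,0,0],1],[[0,0.3,0],[0,0,0],1],[[0.06,0.24,0],[0,0,0],1],[[0.06,0.24,0],[0,0,0],1]])

```text
t: 10.1
position: [0.5418, -0.0122, 0.0153]
eef_rot: [3.141, -0.0, 1.319]
wrist_force: [-0.7, 0.1, 0.9]
finger_gap: -0.0002
```

Request:
step_arm(moves=[[[0.06,0.24,0],[0,0,0],1],[[0.06,0.22,0],[0,0,0],1],[[0,0,0],[0,0,0],1]])

```text
t: 10.35
position: [0.558, -0.0117, 0.0153]
eef_rot: [3.139, -0.001, 1.321]
wrist_force: [-0.2, 0.5, 1.0]
finger_gap: -0.0002
```

```bash
python3 - <<'E'
from h import *
s=state();print(s['position'],s['eef_rot'],s['t'],s['wrist_force'])
look("c2",(.592,-.0143,-.27))
E
```

```text
[ 0.55803154 -0.01165774  0.01534709] [ 3.13868016e+00 -6.07260704e-04  1.32065173e+00] 10.35 [-0.18916033  0.53698641  0.9596669 ]
top world [ 0.5956 -0.0127 -0.2752] err 14.1 bay frame mm/deg [-73.1 -67.3 -14.9]
side world [ 0.595  -0.0098 -0.274 ] err 100.5 bay frame mm/deg [-73.7 -64.4 -14.8]
```

Request:
step_arm(moves=[[[0,-0.8,0],[0,0,0],1],[[-0.8,-0.2,0],[0,0,0],1],[[-0.9,0,0],[0,0,0],1],[[-0.9,0,0],[0,0,0],1],[[-0.9,0,0],[0,0,0],1]])

```text
t: 10.87
position: [0.4999, -0.107, 0.0153]
eef_rot: [3.141, -0.0, 1.321]
wrist_force: [-0.6, 0.6, -0.4]
finger_gap: -0.0001
```

Request:
step_arm(moves=[[[-0.9,0,0],[0,0,0],1],[[-0.95,0,0],[0,0,0],1],[[0,0.9,0],[0,0,0],1],[[0,0.9,0],[0,0,0],1],[[0,0.27,0],[0,0,0],1]])

```text
t: 11.28
position: [0.5506, -0.1774, 0.0159]
eef_rot: [3.136, 0.001, 1.319]
wrist_force: [1.7, -0.2, 1.5]
finger_gap: 0.0002
```

Request:
step_arm(moves=[[[0,0,0],[0,0,0.2],1]])

```text
t: 11.37
position: [0.5491, -0.1762, 0.0154]
eef_rot: [3.139, 0.0, 1.299]
wrist_force: [-0.7, -0.7, 0.4]
finger_gap: 0.0001
```

```bash
python3 - <<'E'
from h import *
s=state();print(s['position'],s['eef_rot'],s['t'],s['wrist_force'])
print(inbay(s['position']))
look("d0",(.595,-.0113,-.274))
E
```

```text
[ 0.54908529 -0.1761696   0.01539511] [3.13854720e+00 2.30862931e-04 1.29855698e+00] 11.3667 [-0.66887654 -0.68416013  0.44097838]
[-117.2 -231.5    1.7]
top world [ 0.5947 -0.0155 -0.2718] err 38.1 bay frame mm/deg [-73.9 -70.2 -14.7]
side world [ 0.5975 -0.0112 -0.2724] err 12.6 bay frame mm/deg [-71.2 -65.8 -14.7]
```

View pics/d0_side.png

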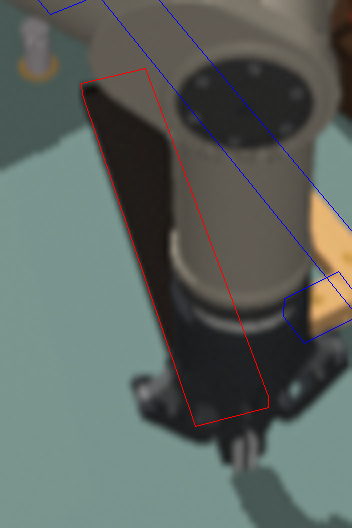

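View pics/d0_top.png

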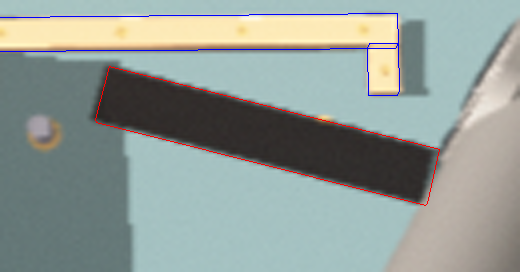

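Request:
step_arm(moves=[[[0.3,0,0],[0,0,0],1],[[0.2,0,0],[0,0,0],1],[[0.25,-0.02,0],[0,0,0],1],[[0.25,-0.02,0],[0,0,0],1],[[0.25,-0.02,0],[0,0,0],1]])

```text
t: 11.88
position: [0.5547, -0.1378, 0.0151]
eef_rot: [-3.141, -0.0, 1.299]
wrist_force: [-0.9, -1.3, 0.2]
finger_gap: 0.0001
```

Request:
step_arm(moves=[[[0.25,-0.02,0],[0,0,0],1],[[0,0,0],[0,0,0],1]])

```text
t: 12.05
position: [0.557, -0.1285, 0.015]
eef_rot: [-3.141, -0.002, 1.302]
wrist_force: [0.7, 0.5, 0.1]
finger_gap: -0.0001
```

```bash
python3 - <<'E'
from h import *
s=state();print(s['position'],s['eef_rot'],s['t'],s['wrist_force'])
print(inbay(s['position']))
look("d1",(.603,.015,-.274))
E
```

```text
[ 0.55698436 -0.12849847  0.01497676] [-3.14107368e+00 -2.05077389e-03  1.30191086e+00] 12.05 [0.72232007 0.46360092 0.05897948]
[-110.  -183.7    1.7]
top world [ 0.6022  0.0124 -0.2817] err 27.6 bay frame mm/deg [-66.8 -42.2 -15.3]
side world [ 0.6049  0.0155 -0.2711] err 61.8 bay frame mm/deg [-64.2 -39.  -14.7]
```

View pics/d1_top.png

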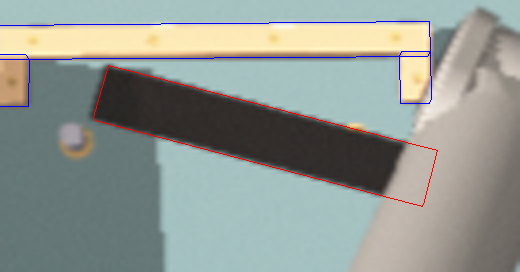

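Request:
step_arm(moves=[[[-0.1,0.1,0],[0,0,0],1],[[0.12,0.03,0],[0,0,0],1],[[0.25,-0.01,0],[0,0,0],1],[[0.25,-0.01,0],[0,0,0],1],[[0.25,-0.01,0],[0,0,0],1]])

```text
t: 12.57
position: [0.5658, -0.1101, 0.0152]
eef_rot: [3.141, 0.0, 1.298]
wrist_force: [-0.9, -1.2, 0.8]
finger_gap: 0.0001
```

Request:
step_arm(moves=[[[0,0,0],[0,0,0],1]])

```text
t: 12.65
position: [0.5663, -0.1071, 0.015]
eef_rot: [-3.141, -0.002, 1.302]
wrist_force: [0.8, -0.1, 0.4]
finger_gap: 0.0
```

```bash
python3 - <<'E'
from h import *
s=state();print(s['position'],s['eef_rot'],s['t'],s['wrist_force'])
print(inbay(s['position']))
look("d2",(.607,.035,-.27))
E
```

```text
[ 0.56631252 -0.10707251  0.01497599] [-3.14133476e+00 -2.20415061e-03  1.30182593e+00] 12.65 [ 0.82693097 -0.14356663  0.37745245]
[-101.  -162.1    1.7]
top world [ 0.6077  0.0358 -0.2834] err 24.7 bay frame mm/deg [-61.8 -18.6 -15.4]
side world [ 0.61    0.0377 -0.2772] err 31.4 bay frame mm/deg [-59.5 -16.7 -15. ]
```

View pics/d2_top.png

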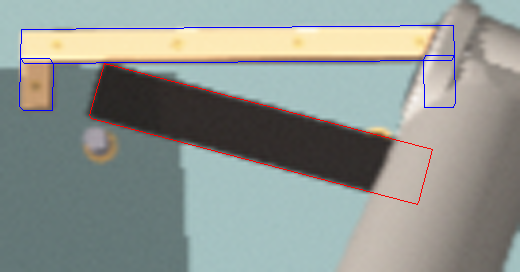

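Request:
step_arm(moves=[[[0.2,-0.04,0],[0,0,0],1],[[0.2,-0.04,0],[0,0,0],1],[[0.2,-0.04,0],[0,0,0],1],[[0.2,-0.04,0],[0,0,0],1],[[0,0,0],[0,0,0],1]])

```text
t: 13.17
position: [0.5676, -0.0833, 0.015]
eef_rot: [-3.141, -0.002, 1.301]
wrist_force: [0.1, 0.9, 0.2]
finger_gap: 0.0001
```

```bash
python3 - <<'E'
from h import *
s=state();print(s['position'],s['eef_rot'],s['t'],s['wrist_force'])
print(inbay(s['position']))
look("d3",(.612,.057,-.26))
E
```

```text
[ 0.56758254 -0.08327435  0.0149963 ] [-3.14096798e+00 -1.68596762e-03  1.30113150e+00] 13.1667 [0.07153355 0.94553566 0.23990399]
[-100.1 -138.3    1.7]
top world [ 0.6089  0.0598 -0.2832] err 22.8 bay frame mm/deg [-60.9   5.4 -15.4]
side world [ 0.6108  0.0603 -0.2655] err 11.3 bay frame mm/deg [-59.    5.9 -14.4]
```

View pics/d3_top.png

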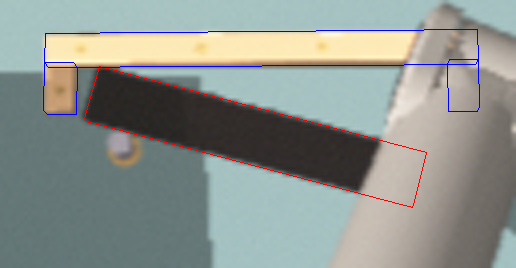

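Blank is in behind the dog: back corner at bay about (−2, 135), tilt −15°, and the b end is 19 mm inside the cheek line. Next I go round to the front face near the b end and swing it in.

Request:
step_arm(moves=[[[-0.5,0,0],[0,0,0],1],[[0,-0.85,0],[0,0,0],1],[[0,-0.85,0],[0,0,0],1],[[0.7,0,0],[0,0,0],1],[[0.8,0,0],[0,0,0],1]])

```text
t: 13.68
position: [0.5235, -0.0454, 0.0149]
eef_rot: [-3.139, 0.001, 1.292]
wrist_force: [0.5, -0.6, 0.4]
finger_gap: -0.0003
```

Request:
step_arm(moves=[[[0.8,0,0],[0,0,0],1],[[0.5,0.3,0],[0,0,0],1],[[0,0,0],[0,0,0],1]])

```text
t: 13.93
position: [0.5481, -0.003, 0.0153]
eef_rot: [3.139, -0.004, 1.305]
wrist_force: [0.4, 1.2, -0.1]
finger_gap: -0.0004
```

```bash
python3 - <<'E'
from h import *
s=state();print(s['position'],s['eef_rot'],s['t'],s['wrist_force'])
print(inbay(s['position']))
look("e0",(.61,.06,-.275))
E
```

```text
[ 0.54807702 -0.00297142  0.01531601] [ 3.13930764 -0.00378161  1.30506918] 13.9333 [ 0.41100988  1.16655047 -0.12166925]
[-120.8  -58.3    1.7]
top world [ 0.61    0.0598 -0.2659] err 8.9 bay frame mm/deg [-59.8   5.4 -14.4]
side world [ 0.606   0.0646 -0.2526] err 4.3 bay frame mm/deg [-63.9  10.2 -13.6]
```

View pics/e0_top.png

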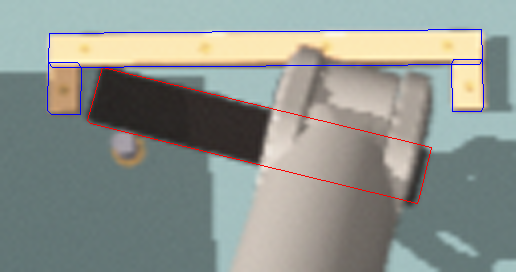

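View pics/e0_side.png

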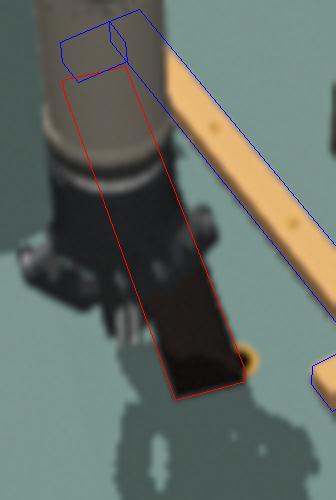

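Request:
step_arm(moves=[[[-0.25,0.1,0],[0,0,0],1],[[0.05,0.24,0],[0,0,-0.1],1],[[0.05,0.24,0],[0,0,-0.3],1],[[0.04,0.25,0],[0,0,-0.3],1],[[0.03,0.25,0],[0,0,-0.3],1]])

```text
t: 14.45
position: [0.5759, -0.0209, 0.0151]
eef_rot: [-3.141, 0.001, 1.402]
wrist_force: [-1.5, -0.6, 0.7]
finger_gap: 0.0004
```

Request:
step_arm(moves=[[[0,0,0],[0,0,0],1]])

```text
t: 14.53
position: [0.5777, -0.0208, 0.0154]
eef_rot: [3.139, 0.001, 1.401]
wrist_force: [0.1, -0.2, -0.5]
finger_gap: -0.0
```

```bash
python3 - <<'E'
from h import *
s=state();print(s['position'],s['eef_rot'],s['t'],s['wrist_force'])
print(inbay(s['position']))
look("e1",(.625,.06,-.18))
E
```

```text
[ 0.57765498 -0.0208496   0.01542217] [3.13926278e+00 1.03897799e-03 1.40086300e+00] 14.5333 [ 0.08588966 -0.20452196 -0.4545666 ]
[-90.9 -75.7   1.7]
top world [ 0.6246  0.0635 -0.1241] err 12.2 bay frame mm/deg [-45.2   9.3  -6.3]
side world [ 0.6253  0.0687 -0.1369] err 100.7 bay frame mm/deg [-44.6  14.5  -7. ]
```

View pics/e1_top.png

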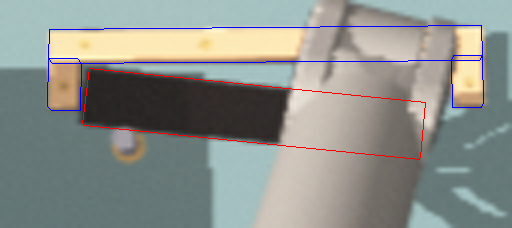

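View pics/e1_side.png

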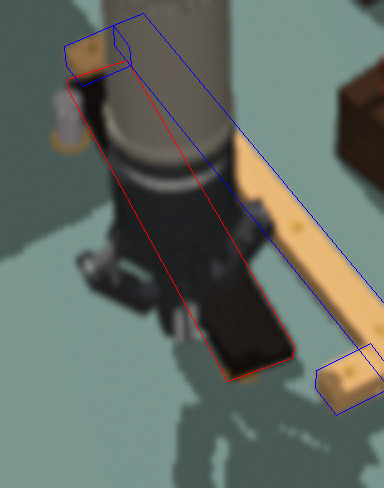

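Request:
step_arm(moves=[[[-0.01,0.24,0],[0,0,-0.4],1],[[-0.02,0.24,0],[0,0,-0.4],1],[[-0.02,0.2,0],[0,0,-0.4],1],[[0,0,0],[0,0,-0.25],1]])

```text
t: 14.97
position: [0.5966, -0.0234, 0.0152]
eef_rot: [3.141, 0.001, 1.555]
wrist_force: [-0.4, 0.4, -0.2]
finger_gap: 0.0003
```

```bash
python3 - <<'E'
from h import *
s=state();print(s['position'],s['eef_rot'],s['t'],s['wrist_force'])
print(inbay(s['position']))
look("e2",(.634,.064,-.04))
E
```

```text
[ 0.59661979 -0.02342533  0.01517958] [3.14082014e+00 6.49444078e-04 1.55504755e+00] 14.9667 [-0.38089195  0.36139591 -0.15423481]
[-71.9 -78.    1.7]
top world [ 0.6346  0.0637 -0.0035] err 7.6 bay frame mm/deg [-35.2   9.7   0.7]
side world [ 0.6344  0.0681 -0.0291] err 230.2 bay frame mm/deg [-35.5  14.   -0.8]
```

View pics/e2_top.png

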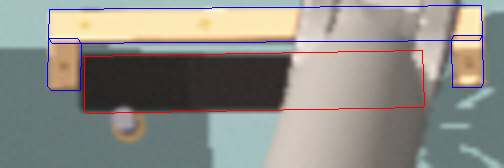

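View pics/e2_side.png

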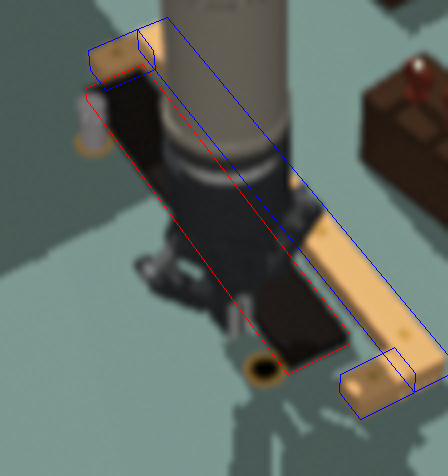

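Request:
step_arm(moves=[[[0,-0.3,0],[0,0,0],1],[[1,0,0],[0,0,0],1],[[1,0,0],[0,0,0],1],[[1,0,0],[0,0,0],1],[[0.2,0.2,0],[0,0,0],1]])

```text
t: 15.48
position: [0.5924, 0.0826, 0.0146]
eef_rot: [-3.138, -0.007, 1.563]
wrist_force: [0.8, 1.4, 0.2]
finger_gap: -0.0003
```

Request:
step_arm(moves=[[[0,0.15,0],[0,0,0],1],[[0,0.15,0],[0,0,0],1],[[0,0.12,0],[0,0,0],1],[[0,0.08,0],[0,0,0],1],[[0,0,0],[0,0,0],1]])

```text
t: 15.9
position: [0.61, 0.0707, 0.0151]
eef_rot: [-3.141, 0.002, 1.552]
wrist_force: [-1.2, -0.2, 1.3]
finger_gap: -0.0003
```

```bash
python3 - <<'E'
from h import *
s=state();print(s['position'],s['eef_rot'],s['t'],s['wrist_force'])
print(inbay(s['position']))
look("e3",(.644,.064,-.01))
E
```

```text
[0.60998106 0.07072963 0.01506002] [-3.14148300e+00  1.66879815e-03  1.55160700e+00] 15.9 [-1.18126007 -0.21381887  1.3224369 ]
[-60.   16.3   1.7]
top world [ 0.6453  0.0617 -0.0113] err 17.7 bay frame mm/deg [-24.5   7.8   0.2]
side world [ 0.6444  0.0637 -0.0108] err 292.2 bay frame mm/deg [-25.4   9.8   0.2]
```

View pics/e3_top.png

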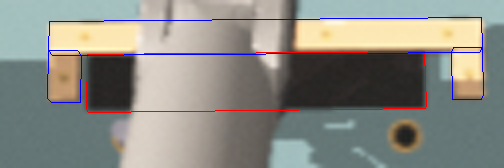

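View pics/e3_side.png

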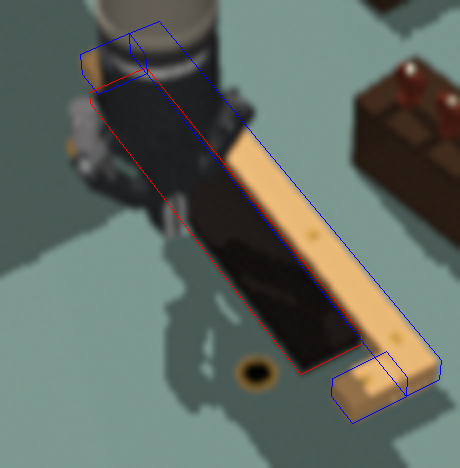

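Nearly flush, with about 2 mm left. I'll press on slowly until the force rises.

Request:
step_arm(moves=[[[0,0.05,0],[0,0,0],1],[[0,0.05,0],[0,0,0],1],[[0,0,0],[0,0,0],1]])

```text
t: 16.25
position: [0.6105, 0.072, 0.015]
eef_rot: [-3.136, 0.001, 1.554]
wrist_force: [-5.4, -2.4, 4.4]
finger_gap: -0.0
```

Request:
step_arm(moves=[[[0,0.04,0],[0,0,0],1],[[0,0,0],[0,0,0],1]])

```text
t: 16.42
position: [0.6106, 0.072, 0.015]
eef_rot: [-3.134, 0.001, 1.554]
wrist_force: [-8.3, -2.0, 6.4]
finger_gap: 0.0003
```

Request:
step_arm(moves=[[[0,-0.4,0],[0,0,0],1],[[-0.9,0,0],[0,0,0],1],[[-0.9,0,0],[0,0,0],1],[[-0.9,0,0],[0,0,0],1],[[-0.5,0.1,0],[0,0,0],1]])

```text
t: 16.83
position: [0.6032, -0.0273, 0.0156]
eef_rot: [3.14, 0.003, 1.551]
wrist_force: [-0.6, 0.4, 0.4]
finger_gap: 0.0002
```

Request:
step_arm(moves=[[[0,0.1,0],[0,0,0],1],[[0,0.08,0],[0,0,0],1],[[0,0.08,0],[0,0,0],1],[[0,0,0],[0,0,0],1]])

```text
t: 17.17
position: [0.6092, -0.0231, 0.0151]
eef_rot: [-3.136, 0.001, 1.556]
wrist_force: [-5.3, -3.8, 6.0]
finger_gap: 0.0
```

Request:
step_arm(moves=[[[0,-0.4,0],[0,0,0],1],[[1,0,0],[0,0,0],1],[[1,0,0],[0,0,0],1],[[1,0,0],[0,0,0],1],[[1,0,0],[0,0,0],1]])

```text
t: 17.58
position: [0.601, 0.1023, 0.0151]
eef_rot: [3.141, -0.003, 1.558]
wrist_force: [0.5, 0.4, -0.2]
finger_gap: 0.0002
```

Request:
step_arm(moves=[[[0.8,0.1,0],[0,0,0],1],[[0,0.1,0],[0,0,0],1],[[0,0.08,0],[0,0,0],1],[[0,0.08,0],[0,0,0],1],[[0,0,0],[0,0,0],1]])

```text
t: 18.0
position: [0.611, 0.1224, 0.0148]
eef_rot: [-3.138, -0.002, 1.555]
wrist_force: [-2.8, 2.3, 0.7]
finger_gap: -0.0
```

Request:
step_arm(moves=[[[0,-0.3,0],[0,0,0],1],[[0,-0.8,0],[0,0,0],1],[[0,-0.8,-0.5],[0,0,0],1],[[0,-0.8,-1],[0,0,0],1],[[0,-0.8,-1],[0,0,0],1]])

```text
t: 18.42
position: [0.5056, 0.1206, 0.0897]
eef_rot: [-3.139, 0.002, 1.552]
wrist_force: [0.1, 0.7, 1.1]
finger_gap: 0.0002
```

Request:
step_arm(moves=[[[0.9,-0.5,-0.5],[0,0,0],1],[[1,-0.2,0],[0,0,0],1],[[1,-0.2,0],[0,0,0],1],[[1,-0.2,0],[0,0,0],1],[[1,0,0],[0,0,0],1]])

```text
t: 18.83
position: [0.4764, 0.2703, 0.1056]
eef_rot: [3.141, -0.0, 1.552]
wrist_force: [0.7, 0.4, -0.8]
finger_gap: 0.0002
```

Request:
step_arm(moves=[[[1,0,0],[0,0,0],1],[[1,0,0],[0,0,0],1],[[1,0,0],[0,0,0],1],[[0,0,0],[0,0,0],1]])

```text
t: 19.17
position: [0.4772, 0.368, 0.105]
eef_rot: [3.14, -0.006, 1.562]
wrist_force: [-1.0, 1.1, -0.0]
finger_gap: 0.0002
```

```bash
python3 - <<'E'
from h import *
s=state();print(s['position'],s['t'],s['wrist_force'])
look("f",(.6465,.062,-.013))
c=capture("top");a=c["img"][100:300,60:460];cv2.imwrite("pics/fz.png",cv2.resize(a,None,fx=2,fy=2,interpolation=2))
E
```

```text
[0.47718642 0.36804085 0.10504137] 19.1667 [-1.0020224   1.09467358 -0.00778716]
top world [ 0.6456  0.0619 -0.0127] err 43.6 bay frame mm/deg [-24.2   8.1   0.1]
side world [ 0.6451  0.0623 -0.0093] err 319.6 bay frame mm/deg [-24.8   8.4   0.3]
```

View pics/f_top.png

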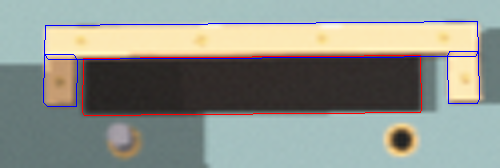

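View pics/f_side.png

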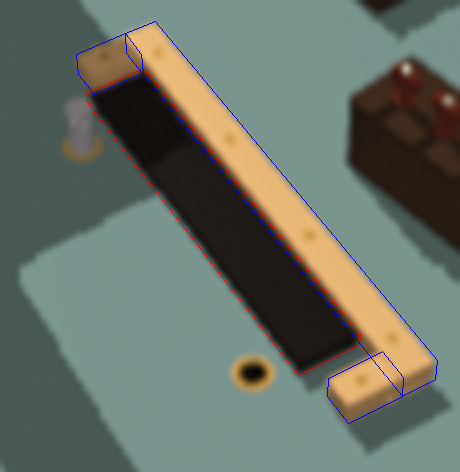

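View pics/fz.png

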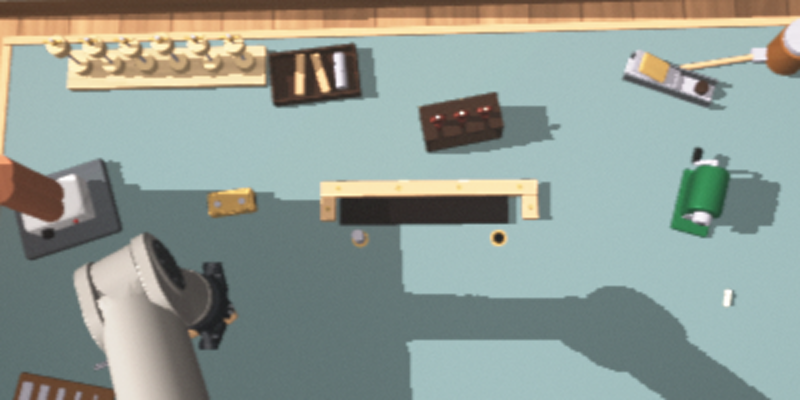

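```bash
python3 -c "
from cell import hand_in
print(hand_in())"
```

```text
the job is handed in; nothing more can be done
None
```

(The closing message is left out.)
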